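# Move the dried board-cleaner roller from the slanted peg to its storage post

## Robot

A 6-joint arm with a two-finger parallel gripper is mounted at the origin on the work surface. World frame = base frame: x ahead of the robot, y to its left, z up, the work surface at z = 0. Lengths are in m, angles in rad, forces in N, time in s.
With the tool pointing down it reaches from about 0.375 to 0.925 m from the base axis. Payload 5.7 kg.
Tool frame: the origin (TCP) lies between the finger pads; the fingertips stand 8 mm ahead of it and the grasp point (between the pads) lies 11 mm behind it; y points along the fingers, z is the direction in which the jaws open and shut, and the axes are right-handed (so a half turn about y gives the same grasp; the last joint's range is limited). The gripper opens to 88 mm and grips with 3 to 60 N. Pads are 20 mm wide; open, the fingers measure 115 mm over their backs; the gripper's body (75 mm by 178 mm) begins 61 mm behind the grasp point.
Start: joints at [1.031, 0.359, 1.51, -0, 1.272, -0.115], TCP at [0.247, 0.547, 0.201] pointing down, gripper open.
Joint ranges: [-2.97, 2.97], [-1.01, 2.36], [0.21, 2.38], [-0.96, 4.11], [0.2, 2.71], [-2.98, 2.98]. Speed limits (rad/s): [2.39, 2.39, 3.14, 3.14, 3.14, 3.14].

## Interface

Orientations are given as a 3x3 rotation matrix whose columns are the frame's x, y, z axes.
In Python, from cell import robot gives the robot as it stands.
- The arm moves only by the shell command python3 -m creep 'ROWS' [OPENING]. ROWS is JSON, a list of rows, each a list of 6 numbers: the shift along the tool's x, y, z in m, then the turn, a rotation vector about the tool's x, y, z in rad. A call has 1 to 12 rows; each row is the pose to reach, as a shift and turn from the pose measured when the call began, along the tool's axes at that moment; what a row does not reach only later rows make up. A row lasts 1/8 s, in which the tool goes at most 62.5 mm and 10.7 degrees, less where a joint would pass 70% of its speed; a pose out of reach is approached as far as the arm can. A call with a gripper value outside its range is refused whole. OPENING is the opening, from 0 (shut) to 1 (fully open), set as the call begins (- or left out, the last holds). The fingers move at their own pace and stop on an object; the grip force is fixed at half the most. Time passes only in rows, so rows that repeat a pose let the fingers close. It gives the time, the measured TCP pose, the force and the opening at its end, in the units of the state.
- robot.observe(): the state, without advancing time (a new reading comes with each control period).
- robot.grab_frame(name): name is "scene" or "top"; returns (picture, depth): 420x560x3 uint8, red, green, blue; 420x560 float32, m along the optical axis (not along the pixel's ray), 0 where there is no reading.
- robot.camera_info(name): a dict with "vfov" (degrees; the focal length in pixels is half the picture's height over the tangent of half this angle, whatever the lens; pixels are square), "cx", "cy" (the principal point, pixels), "distortion" ([k1, k2, p1, p2, k3] as OpenCV has them; the pictures are not rectified), "R" (3x3) and "t" (3): a world point X has camera coordinates R X + t. Camera axes: x right, y down, z forward; pixel columns grow to the right and rows downward; lengths in m; the calibration is good to about 2 mm. A picture is of the moment at which its call begins. camera_info takes no time and is no camera call.
- robot.hand_in(): hands the job in, once; it reports no verdict.
Trained networks look in the newest picture that a camera, given by its name, has taken for a name from the list of things; names that differ only in an ending like _2 or _b are one class to them, and where a whole thing is asked for, a point or a joint stands for the part that bears it (a point fixed in the world has none). Each returns a list of dicts, best first, with "conf" (0 to 1); they miss things now and then, are a little off and sometimes report something else, mostly with a low value. They report only what shows in the picture. A call takes as long as a camera call. They do not tell look-alikes from the thing itself.
- robot.look_for(camera, name): "centre" ([column, row] as shares, 0 to 1, of the picture: columns of its width, rows of its height, amid what is visible of it).
The state is a dict: "time": time; "qpos": joint angles; "joint_velocities": joint speeds; "effort": joint torques, N m; "tool_pos": TCP position; "orientation": TCP orientation; "contact_force": force on the tool from outside, world axes, zero at the start; "ft_torque": the same for the moment, N m; "gripper_width": finger opening in m.
Only numpy, scipy, OpenCV 4.12 (cv2) and the standard library are available. Lean on these libraries where they do the work, as an engineer would, in place of code of your own. Each camera call takes 0.05 s, during which the arm holds its last target.

## Task

The washed roller on the slanted peg of the drying stand is dry. Hold it, slide it off the open upper end of the peg, and lower it upright over the empty storage post until it sits fully down, only then letting go. Leave the roller parked on the other post and everything else on the bench where it is.

Things in the scene. Friction and masses are not known exactly. Their poses are not given: they have to be found in the camera images.
- roller_center (a point): Centre of the loose roller on the slanted peg: a plain grey-black rubber cylinder 50 mm in diameter and 44 mm long with a flush aluminium hub and a 20 mm through bore, 0.08 to 0.17 kg, the same both ways round. Its z axis is the bore axis. At the start it hangs on the peg (bore resting on the rod, so its axis lies about 4 mm below the rod's axis), its lower face against the peg's stop disc.
- peg_tip (a point): Open upper end of the slanted peg, on the rod's axis: a 12 mm round steel rod with a rounded end, rising at 45 degrees from the fixed drying stand. The point's z axis points along the rod, outward and upward; the stop disc (36 mm across) has its face 76 mm back from the tip along the rod. The rod's lower end is bent into an upright on a fixed foot plate 100 x 80 x 12 mm. Tip about 174 mm above the bench; nothing of the stand is higher.
- free_post_seat (a point): The empty storage post, fixed to the bench: centre of the flat top of its white pedestal (40 mm across, 40 mm above the bench), where the roller's end face must rest. A 12 mm steel post with a tapered tip rises 52 mm above this point along the point's z (vertical). Square foot 90 x 90 x 8 mm. A seated roller has its centre 22 mm above this point.
- parked_center (a point): Centre of a second, identical roller already seated upright on another identical post; leave it alone. Its top is 84 mm above the bench, the post's tip 92 mm.
- board_a: Bystander: loose round green circuit board, 56 mm across, 7 mm high with its display, lying on the bench; origin at the centre of its underside.
- board_b: Bystander: a second such round board.
- driver: Bystander: loose screwdriver lying on the bench near the robot.
- brush: Bystander: loose brush lying on the bench near the robot.
- bottle: Bystander: loose white bottle, 48 mm across, 120 mm high, behind the work area; origin at the centre of its underside.
- pot: Bystander: loose glass pot, 60 mm across, 50 mm high, behind the work area; origin at the centre of its underside.
- bin: Bystander: loose open black bin 90 x 120 x 50 mm, behind the work area; origin at the centre of its underside.
There are look-alikes about, which are no part of the job. Leave any brown or orange look-alike of the part that bears free_post_seat alone. Leave any turquoise look-alike of the part that bears peg_tip alone.

How it is judged:
On the way, in this order (a step that is already met when the one before it is completed fails the run):
1. the held roller is slid clear of the peg's open end (z of roller_center in the frame of peg_tip above 0.022 m and contact force between the fingers and roller above 0.5 N), for 0.1 s.
2. the roller is lowered over the empty post, down to within 8 mm of the seat, while still held (horizontal distance between roller_center and free_post_seat below 0.007 m and z of roller_center in the frame of free_post_seat between 0.018 and 0.03 m and angle between the z axis of roller_center and the z axis of free_post_seat, either way round below 0.3 rad and contact force between the fingers and roller above 0.5 N), for 0.1 s.
At the end, for the whole second after the job is handed in: The roller stands upright (within 0.1 rad) on the empty post, around it (axes within 7 mm) and fully down (its centre 18 to 25 mm above the seat), released and at rest; the parked roller is within 12 mm of its start and every other loose thing within 30 mm of its own (horizontal distance between roller_center and free_post_seat below 0.007 m and z of roller_center in the frame of free_post_seat between 0.018 and 0.025 m and angle between the z axis of roller_center and the z axis of free_post_seat, either way round below 0.1 rad and linear speed of roller below 0.02 m/s and contact force between the fingers and roller below 0.1 N and distance of parked_center from where it was at the start of the episode below 0.012 m and distance of each of board_a, board_b, driver, bottle, pot, brush, bin from where it was at the start of the episode below 0.03 m); the robot touches nothing.
It fails at once if the roller falls onto the bench or a foot plate (height (world z) of roller_center below 0.045 m).
It fails at once if the parked roller is disturbed by more than 12 mm (distance of parked_center from where it was at the start of the episode above 0.012 m).
It fails at once if another loose thing on the bench is moved by more than 30 mm (distance of any of board_a, board_b, driver, bottle, pot, brush, bin from where it was at the start of the episode above 0.03 m).
It also fails if it takes over 51 s, if anything falls off the work surface, if the arm or the gripper's body presses on something with over 40 N, if the wrist force passes 120 N, or if a joint passes its speed limit or range.

## Working session

There is one attempt and no reset: what is moved stays moved. The work goes in short steps, Python scripts to look and compute and a shell command to move; the robot and the scene stay as the last step left them, time stands still between calls to the robot, and variables do not carry over. Pictures are saved under pics/ and viewed, and the job is handed in when it is done.

```bash
ls; mkdir -p pics
cat > h.py <<'E'
import numpy as np, cv2
from cell import robot
def cam(name):
    i=robot.camera_info(name); f=210/np.tan(np.radians(i["vfov"])/2)
    K=np.array([[f,0,i["cx"]],[0,f,i["cy"]],[0,0,1]]); return K,np.array(i["distortion"],float),np.array(i["R"]),np.array(i["t"])
def grab(name,tag):
    p,d=robot.grab_frame(name); cv2.imwrite(f"pics/{tag}.png",p[:,:,::-1]); np.savez(f"{tag}.npz",p=p,d=d); return p,d
def cloud(name,d):
    K,D,R,t=cam(name); h,w=d.shape
    g=np.stack(np.meshgrid(np.arange(w),np.arange(h)),-1).reshape(-1,1,2).astype(float)
    n=cv2.undistortPoints(g,K,D).reshape(h,w,2)
    c=np.dstack([n*d[...,None],d]); X=(c-t)@R; X[d<=0]=np.nan; return X
def proj(name,X):
    K,D,R,t=cam(name); return cv2.projectPoints(np.atleast_2d(X).astype(float),cv2.Rodrigues(R)[0],t,K,D)[0].reshape(-1,2)
E
python3 - <<'E'
from h import *
np.set_printoptions(precision=4,suppress=True)
for c in("scene","top"):
    p,d=grab(c,c+"0"); X=cloud(c,d)
    i=robot.camera_info(c); print(c,i["vfov"],-np.array(i["R"]).T@i["t"],i["distortion"])
    for n in("roller_center","peg_tip","free_post_seat","parked_center"):
        for r in robot.look_for(c,n):
            u=r["centre"][0]*560;v=r["centre"][1]*420
            print(n,round(r["conf"],2),round(u),round(v),X[min(int(v),419),min(int(u),559)])
s=robot.observe();print(s)
E
```

```text
pics
scene 46.66726837368828 [1.3775 0.1966 1.0501] [-0.1722  0.      0.      0.      0.    ]
roller_center 0.74 381 217 [0.5213 0.2864 0.1556]
peg_tip 0.66 310 202 [0.3777 0.0889 0.0281]
peg_tip 0.46 404 173 [0.3068 0.348  0.1259]
free_post_seat 0.88 277 229 [0.5017 0.0156 0.0251]
free_post_seat 0.86 353 304 [0.7128 0.249  0.0372]
free_post_seat 0.6 225 254 [ 0.612  -0.1014  0.0233]
parked_center 0.82 186 204 [ 0.5093 -0.2387  0.0837]
top 57.95331498671413 [ 0.342  -0.0036  1.0872] [0.0148 0.     0.     0.     0.    ]
roller_center 0.78 160 214 [0.4911 0.294  0.1584]
roller_center 0.37 320 260 [ 0.3786 -0.1143  0.0171]
peg_tip 0.72 170 227 [0.4768 0.311  0.0107]
free_post_seat 0.87 271 224 [0.4781 0.0212 0.0424]
free_post_seat 0.81 316 185 [ 0.5884 -0.1041  0.039 ]
free_post_seat 0.56 195 153 [0.6906 0.2422 0.0378]
{'time': 0.5, 'qpos': array([ 1.0309,  0.3588,  1.5105, -0.    ,  1.2725, -0.1151]), 'joint_velocities': array([ 0.0006, -0.0006, -0.0001, -0.0006, -0.0016,  0.0004]), 'effort': array([  0.0016, -51.4876, -27.0891,   0.0678,   0.0261,  -0.    ]), 'tool_pos': array([0.2472, 0.5466, 0.201 ]), 'orientation': array([[ 0.9111, -0.0001,  0.4121],
       [-0.4121, -0.0001,  0.9111],
       [-0.    , -1.    , -0.0002]]), 'contact_force': array([-0.3253, -0.4979, -0.3523]), 'ft_torque': array([ 0.0309,  0.0537, -0.0206]), 'gripper_width': 0.0878868477169301}
```

View pics/scene0.png

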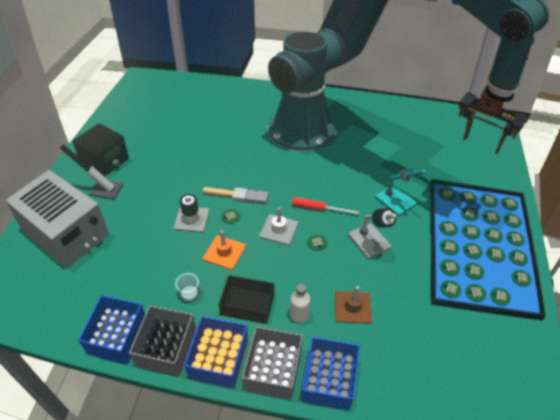

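View pics/top0.png

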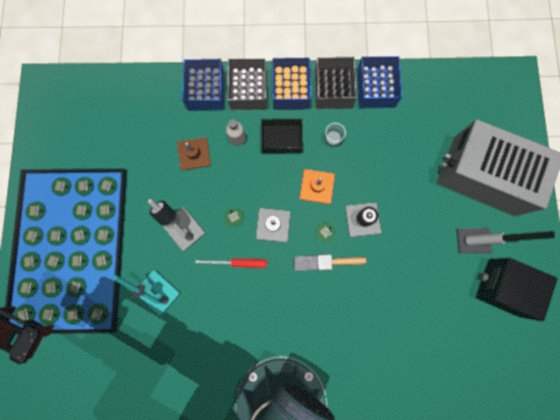

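The grey stand with the roller is at scene (382,217) / top (162,212). The white free post is at scene (279,226) / top (273,224). The parked roller is at scene (189,203) / top (368,215). The orange, brown and turquoise stands are look-alikes. I'll zoom in on these next.

Run:
```python
from h import *
a=np.load("scene0.npz")["p"][190:265,335:425];b=np.load("top0.npz")["p"][185:260,130:220]
c=np.load("scene0.npz")["p"][195:250,250:310];e=np.load("top0.npz")["p"][195:250,245:305]
r=lambda i:cv2.resize(i,(400,300),interpolation=cv2.INTER_CUBIC)
cv2.imwrite("pics/z0.png",np.vstack([np.hstack([r(a),r(b)]),np.hstack([r(c),r(e)])])[:,:,::-1])
np.set_printoptions(precision=3,suppress=True)
for c,w in(("scene",(335,425,190,265)),("top",(130,220,185,260))):
    X=cloud(c,np.load(c+"0.npz")["d"]);x0,x1,y0,y1=w
    P=X[y0:y1,x0:x1].reshape(-1,3);C=np.load(c+"0.npz")["p"][y0:y1,x0:x1].reshape(-1,3)
    m=(P[:,2]>0.1)&(P[:,2]<.22)&(P[:,0]>.42);print(c,m.sum());
    for p,k in list(zip(P[m],C[m]))[::3]:print(p,k)
```

```text
scene 410
[0.477 0.286 0.143] [ 43 106  90]
[0.493 0.292 0.161] [42 97 85]
[0.498 0.299 0.167] [46 83 73]
[0.493 0.307 0.163] [39 84 79]
[0.482 0.281 0.143] [38 85 71]
[0.492 0.287 0.155] [40 73 64]
[0.5   0.294 0.165] [46 70 65]
[0.498 0.302 0.164] [59 73 70]
[0.493 0.31  0.161] [47 77 75]
[0.485 0.276 0.142] [36 75 66]
[0.496 0.283 0.154] [35 58 51]
[0.504 0.289 0.164] [39 60 52]
[0.502 0.297 0.163] [71 79 77]
[0.496 0.305 0.159] [126 127 129]
[0.495 0.312 0.159] [66 83 80]
[0.484 0.272 0.136] [40 94 83]
[0.492 0.279 0.145] [39 56 52]
[0.498 0.285 0.153] [34 52 50]
[0.506 0.292 0.163] [59 69 68]
[0.504 0.3   0.163] [158 156 162]
[0.498 0.308 0.158] [171 172 174]
[0.496 0.315 0.158] [72 86 84]
[0.493 0.271 0.141] [35 75 64]
[0.495 0.279 0.145] [38 55 51]
[0.503 0.286 0.155] [34 52 45]
[0.508 0.292 0.161] [90 95 97]
[0.503 0.3   0.158] [198 197 198]
[0.5   0.308 0.156] [196 195 198]
[0.492 0.319 0.15 ] [87 97 97]
[0.496 0.272 0.14 ] [37 64 55]
[0.5   0.279 0.147] [33 52 48]
[0.511 0.285 0.16 ] [38 54 48]
[0.509 0.293 0.159] [126 130 132]
[0.507 0.3   0.158] [195 196 198]
[0.502 0.308
[... 8290 characters left out ...]
2] [69 69 70]
[0.477 0.271 0.114] [88 89 89]
[0.471 0.297 0.139] [34 44 41]
[0.471 0.289 0.14 ] [31 38 38]
[0.471 0.282 0.137] [46 51 49]
[0.472 0.276 0.133] [77 82 82]
[0.474 0.274 0.114] [105 109 108]
[0.475 0.268 0.107] [ 97 103 101]
[0.469 0.294 0.132] [52 56 55]
[0.469 0.284 0.137] [56 61 62]
[0.469 0.278 0.132] [92 93 98]
[0.472 0.274 0.112] [127 128 128]
[0.473 0.269 0.103] [121 124 125]
[0.467 0.292 0.129] [94 98 95]
[0.47  0.277 0.11 ] [129 131 133]
[0.47  0.27  0.106] [155 155 154]
[0.471 0.264 0.101] [106 106 106]
[0.467 0.269 0.109] [160 162 161]
[0.468 0.263 0.103] [122 123 125]
[0.465 0.271 0.102] [161 164 163]
[0.465 0.264 0.101] [138 140 138]
[0.46  0.266 0.101] [162 162 162]
```

View pics/z0.png

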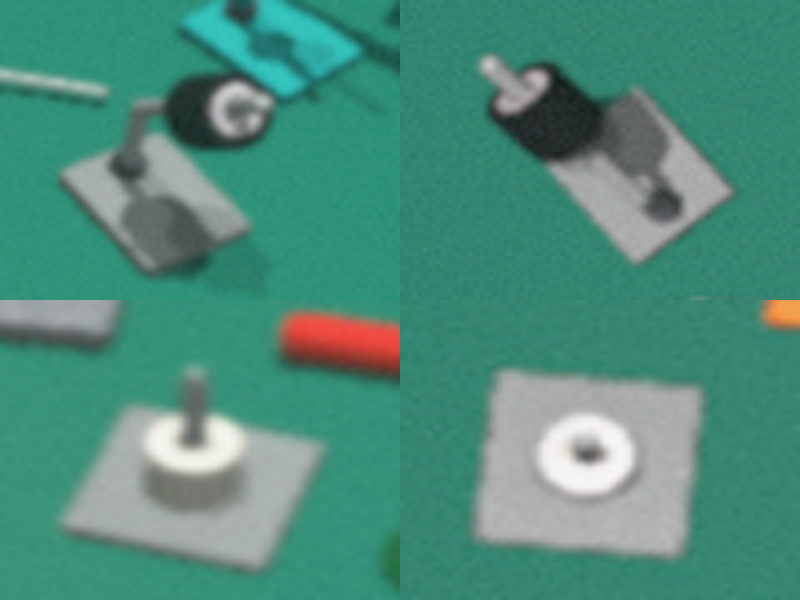

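```bash
cat > fit.py <<'E'
from h import *
from scipy.optimize import least_squares
np.set_printoptions(precision=4,suppress=True)
Ps={}
for c,w in(("scene",(335,425,190,265)),("top",(130,220,185,260))):
    X=cloud(c,np.load(c+"0.npz")["d"]);x0,x1,y0,y1=w
    P=X[y0:y1,x0:x1].reshape(-1,3);m=(P[:,2]>0.115)&(P[:,2]<.19)&(P[:,0]>.42)&(P[:,1]<.34);Ps[c]=P[m]
def frame(q):
    tip=np.array([q[0],q[1],q[3] if len(q)>3 else .174]);a=q[2]
    ax=np.array([np.cos(a),np.sin(a),1])/2**.5*np.array([1,1,1]);dn=np.array([np.cos(a),np.sin(a),-1])/2**.5
    return tip,ax,dn
def cyl(P,c,ax,r,h):
    s=(P-c)@ax; rr=np.linalg.norm((P-c)-s[:,None]*ax,axis=1)
    dx=rr-r;dy=abs(s)-h
    return np.minimum(np.maximum(dx,dy),0)+np.hypot(np.maximum(dx,0),np.maximum(dy,0))
def res(q,P):
    tip,ax,dn=frame(q)
    return np.minimum.reduce([cyl(P,tip-.054*ax+.004*dn,ax,.025,.022),cyl(P,tip-.038*ax,ax,.006,.038),cyl(P,tip-.079*ax,ax,.018,.003)])
if __name__=="__main__":
  for n,P in(("scene",Ps["scene"]),("top",Ps["top"]),("both",np.vstack(list(Ps.values())))):
    for q0 in ([.525,.315,.78],[.525,.315,.78,.174]):
        r=least_squares(res,q0,args=(P,),loss="soft_l1",f_scale=.002,x_scale=[.01,.01,.1,.01][:len(q0)])
        print(n,len(P),r.x,np.degrees(r.x[2]),np.median(abs(r.fun)))
        tip,ax,dn=frame(r.x);print("  roller",tip-.054*ax+.004*dn,proj("scene",tip),proj("top",tip))
  for c,w in(("scene",(255,305,205,248)),("top",(250,300,203,248))):
    z=np.load(c+"0.npz");x0,x1,y0,y1=w;p=z["p"].astype(int);X=cloud(c,z["d"])
    m=np.zeros(p.shape[:2],bool);m[y0:y1,x0:x1]=p[y0:y1,x0:x1].min(-1)>215
    v,u=np.nonzero(m);print(c,"white",len(u),u.min(),u.max(),v.min(),v.max(),"med",np.median(X[m],0),"mid",(X[m].min(0)+X[m].max(0))/2)
    K,D,R,t=cam(c)
    # outline of the white disc -> rays onto z=.04 -> circle
    g=np.stack([u,v],-1).astype(float); n=cv2.undistortPoints(g[:,None],K,D).reshape(-1,2)
    d=np.c_[n,np.ones(len(n))]@R; o=-R.T@t; Y=(o+d*((.04-o[2])/d[:,2])[:,None])[:,:2]
    print("  minEnclosing",cv2.minEnclosingCircle(Y.astype(np.float32)),"hull mean",Y.mean(0))
    # foot
    f=X[y0-5:y1+5,x0-5:x1+5].reshape(-1,3);k=p[y0-5:y1+5,x0-5:x1+5].reshape(-1,3);g=(k.max(1)-k.min(1)<25)&(f[:,2]<.02)&(f[:,2]>0)
    print("  foot",cv2.minAreaRect(f[g,:2].astype(np.float32)))
E
python3 fit.py
```

```text
scene 399 [0.5252 0.3207 0.6884] 39.44123822988714 0.0010463726061465325
  roller [0.4979 0.2982 0.133 ] [[394.7707 215.1611]] [[147.7734 199.4434]]
scene 399 [0.5254 0.3208 0.6898 0.1733] 39.52288681720374 0.000949069426589632
  roller [0.4981 0.2983 0.1323] [[394.7533 215.4282]] [[147.8405 199.4093]]
top 494 [0.5258 0.3181 0.6988] 40.03730786891825 0.0007975798038494224
  roller [0.4988 0.2954 0.133 ] [[393.741  215.2078]] [[148.8218 199.1573]]
top 494 [0.5258 0.3181 0.699  0.1739] 40.05069605034289 0.0007948626383767125
  roller [0.4988 0.2954 0.1329] [[393.7312 215.2232]] [[148.8368 199.1699]]
both 893 [0.5255 0.3191 0.6933] 39.72475772605363 0.0010979303818431652
  roller [0.4983 0.2965 0.133 ] [[394.1496 215.1549]] [[148.4054 199.3175]]
both 893 [0.5254 0.3191 0.6946 0.1739] 39.79518489810275 0.001100853863948023
  roller [0.4983 0.2965 0.1329] [[394.152  215.1717]] [[148.4079 199.3294]]
scene white 68 272 285 217 225 med [nan nan nan] mid [nan nan nan]
  minEnclosing ((0.48194223642349243, 0.018606897443532944), 0.019114190712571144) hull mean [0.486  0.0192]
  foot ((0.44791844487190247, -0.011524617671966553), (0.16471293568611145, 0.15352894365787506), 83.38917541503906)
top white 123 266 279 216 229 med [nan nan nan] mid [nan nan nan]
  minEnclosing ((0.48212096095085144, 0.017445053905248642), 0.019338687881827354) hull mean [0.4819 0.0175]
  foot ((0.49741625785827637, -0.002249777317047119), (0.12535569071769714, 0.12494125962257385), 83.61827850341797)
```

```bash
cat >> h.py <<'E'
from scipy.spatial.transform import Rotation as Rot
AZ=np.radians(39.8); C0=np.array([.4983,.2965,.133]); POST=np.array([.482,.018,.04]); TIP=np.array([.5255,.319,.174])
AX=np.array([np.cos(AZ),np.sin(AZ),1])/2**.5; DN=np.array([np.cos(AZ),np.sin(AZ),-1])/2**.5
def toolR(az,tilt,flip=1):
    """tool y points down, tilted outward (azimuth az) by tilt; z horizontal az+90"""
    o=np.array([np.cos(az),np.sin(az),0]);y=np.sin(tilt)*o-np.cos(tilt)*np.array([0,0,1.]);z=flip*np.array([-np.sin(az),np.cos(az),0])
    return np.c_[np.cross(y,z),y,z]
def rel(G,R,say=True):
    """grasp point G, tool R -> row from the present pose"""
    s=robot.observe();p=s["tool_pos"];Q=s["orientation"];T=np.asarray(G)+.011*R[:,1]
    r=np.r_[Q.T@(T-p),Rot.from_matrix(Q.T@R).as_rotvec()]
    if say: print(np.round(r,4).tolist(),"deg",round(float(np.degrees(np.linalg.norm(r[3:]))),1),"q",np.round(s["qpos"],3),"tcp",np.round(p,4),"F",np.round(s["contact_force"],1),"w",round(float(s["gripper_width"]),4),"t",s["time"])
    return r
E
python3 - <<'E'
from h import *
R=toolR(AZ,np.radians(-15)); print(R.round(3))
G=C0+np.array([0,0,.12])-.0*AX
rel(G,R); rel([.25,.547,.26],robot.observe()["orientation"])
E
```

```text
[[ 0.742 -0.199 -0.64 ]
 [ 0.618 -0.166  0.768]
 [-0.259 -0.966  0.   ]]
[0.3306, -0.0414, -0.127, -0.1464, -1.1128, 0.2337] deg 65.7 q [ 1.031  0.359  1.51  -0.     1.272 -0.115] tcp [0.2472 0.5466 0.201 ] F [-0.3 -0.5 -0.4] w 0.0879 t 0.5
[0.0024, -0.048, 0.0015, 0.0, 0.0, 0.0] deg 0.0 q [ 1.031  0.359  1.51  -0.     1.272 -0.115] tcp [0.2472 0.5466 0.201 ] F [-0.3 -0.5 -0.4] w 0.0879 t 0.5
```

```bash
python3 -m creep '[[0,-0.05,0,0,0,0],[0.04,-0.06,-0.015,-0.02,-0.16,0.03],[0.08,-0.06,-0.03,-0.04,-0.3,0.06],[0.13,-0.06,-0.05,-0.06,-0.46,0.1],[0.18,-0.06,-0.07,-0.08,-0.62,0.13],[0.23,-0.055,-0.09,-0.1,-0.78,0.16],[0.28,-0.05,-0.11,-0.12,-0.95,0.2],[0.33,-0.041,-0.127,-0.146,-1.113,0.234],[0.33,-0.041,-0.127,-0.146,-1.113,0.234],[0.33,-0.041,-0.127,-0.146,-1.113,0.234]]' 1
python3 - <<'E'
from h import *
R=toolR(AZ,np.radians(-15)); rel(C0,R); rel(C0+[0,0,.03],R)
E
```

```text
time: 1.75
tool_pos: [0.4951, 0.2952, 0.2419]
orientation: [[0.743, -0.2, -0.639], [0.617, -0.165, 0.77], [-0.259, -0.966, 0.001]]
contact_force: [-0.1, 0.1, 1.1]
gripper_width: 0.0882
[0.0314, 0.1153, -0.0012, -0.0015, -0.0016, -0.0003] deg 0.1 q [ 0.459  0.454  1.288 -0.059  1.655 -1.802] tcp [0.4951 0.2952 0.2419] F [-0.1  0.1  1.1] w 0.0882 t 1.75
[0.0236, 0.0863, -0.0012, -0.0015, -0.0016, -0.0003] deg 0.1 q [ 0.459  0.454  1.288 -0.059  1.655 -1.802] tcp [0.4951 0.2952 0.2419] F [-0.1  0.1  1.1] w 0.0882 t 1.75
```

```bash
python3 -m creep '[[0.01,0.035,-0.001,0,-0.001,0],[0.018,0.065,-0.001,0,-0.001,0],[0.025,0.09,-0.001,0,-0.001,0],[0.031,0.115,-0.001,0,-0.001,0],[0.031,0.115,-0.001,0,-0.001,0]]'
python3 - <<'E'
from h import *
R=toolR(AZ,np.radians(-15)); rel(C0,R)
a,_=grab("scene","s1");b,_=grab("top","t1")
r=lambda i:cv2.resize(i,(400,400),interpolation=cv2.INTER_CUBIC)
cv2.imwrite("pics/z1.png",np.hstack([r(a[140:260,330:450]),r(b[150:270,110:230])])[:,:,::-1])
E
```

```text
time: 2.38
tool_pos: [0.4933, 0.2952, 0.1219]
orientation: [[0.741, -0.203, -0.64], [0.618, -0.166, 0.768], [-0.262, -0.965, 0.002]]
contact_force: [0.1, -0.0, 0.6]
gripper_width: 0.0872
[0.0017, -0.001, -0.0022, -0.0024, 0.0005, -0.0034] deg 0.2 q [ 0.46   0.556  1.423 -0.059  1.422 -1.789] tcp [0.4933 0.2952 0.1219] F [ 0.1 -0.   0.6] w 0.0872 t 2.375
```

View pics/z1.png

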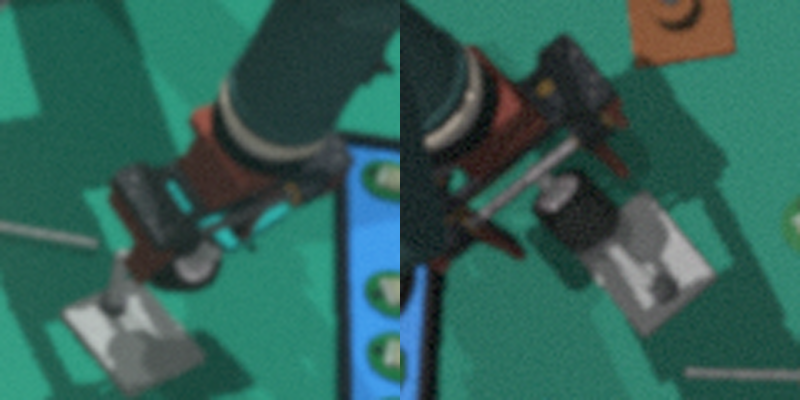

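The scene and top views show the fingers straddling the roller. In the crop, the tips are at about (520,250) and (620,170), and the roller is at (578,210). I'll close the gripper now.

```bash
python3 -m creep '[[0.001,-0.001,-0.001,0,0,0],[0.001,-0.001,-0.001,0,0,0],[0.001,-0.001,-0.001,0,0,0],[0.001,-0.001,-0.001,0,0,0],[0.001,-0.001,-0.001,0,0,0],[0.001,-0.001,-0.001,0,0,0],[0.001,-0.001,-0.001,0,0,0],[0.001,-0.001,-0.001,0,0,0]]' 0
python3 - <<'E'
from h import *
R=toolR(AZ,np.radians(-15)); rel(C0,R); rel(C0-.004*DN,R); rel(C0-.004*DN+.1*AX,R)
grab("scene","s2");grab("top","t2")
E
```

```text
time: 3.48
tool_pos: [0.497, 0.2958, 0.1247]
orientation: [[0.742, -0.199, -0.64], [0.619, -0.164, 0.768], [-0.258, -0.966, 0.001]]
contact_force: [-1.2, 0.7, 2.3]
gripper_width: 0.0491
[-0.0007, 0.0026, -0.0003, -0.0014, 0.0001, 0.0009] deg 0.1 q [ 0.459  0.555  1.415 -0.06   1.426 -1.791] tcp [0.497  0.2958 0.1247] F [-1.2  0.7  2.3] w 0.0491 t 3.475
[-0.0042, 0.0006, -0.0003, -0.0014, 0.0001, 0.0009] deg 0.1 q [ 0.459  0.555  1.415 -0.06   1.426 -1.791] tcp [0.497  0.2958 0.1247] F [-1.2  0.7  2.3] w 0.0491 t 3.475
[0.0459, -0.086, -0.0002, -0.0014, 0.0001, 0.0009] deg 0.1 q [ 0.459  0.555  1.415 -0.06   1.426 -1.791] tcp [0.497  0.2958 0.1247] F [-1.2  0.7  2.3] w 0.0491 t 3.475
```

```bash
python3 -m creep '[[-0.0035,-0.002,0,0,0,0],[-0.0035,-0.002,0,0,0,0],[0.004,-0.015,0,0,0,0],[0.011,-0.028,0,0,0,0],[0.011,-0.028,0,0,0,0]]'
python3 - <<'E'
from h import *
R=toolR(AZ,np.radians(-15)); rel(C0-.004*DN+.1*AX,R)
grab("scene","s3");grab("top","t3")
E
```

```text
time: 4.2
tool_pos: [0.5123, 0.3081, 0.1499]
orientation: [[0.743, -0.197, -0.64], [0.619, -0.163, 0.768], [-0.256, -0.967, 0.001]]
contact_force: [-0.1, 0.1, -0.8]
gripper_width: 0.0491
[0.0335, -0.0564, 0.0001, -0.0006, 0.0002, 0.0034] deg 0.2 q [ 0.465  0.555  1.344 -0.058  1.494 -1.789] tcp [0.5123 0.3081 0.1499] F [-0.1  0.1 -0.8] w 0.0491 t 4.2
```

Forces are low, so the roller is sliding freely. I'll continue past the tip.

```bash
python3 -m creep '[[0.007,-0.012,0,0,0,0],[0.014,-0.024,0,0,0,0],[0.021,-0.036,0,0,0,0],[0.028,-0.048,0,0,0,0],[0.035,-0.06,0,0,0,0],[0.042,-0.073,0,0,0,0],[0.042,-0.073,0,0,0,0]]'
python3 - <<'E'
from h import *
R=toolR(AZ,np.radians(-15)); rel(C0-.004*DN+.1*AX,R)
a,_=grab("scene","s4");b,_=grab("top","t4")
r=lambda i:cv2.resize(i,(400,400),interpolation=cv2.INTER_CUBIC)
cv2.imwrite("pics/z4.png",np.hstack([r(a[140:260,330:450]),r(b[150:270,90:210])])[:,:,::-1])
E
```

```text
time: 5.18
tool_pos: [0.5577, 0.346, 0.2095]
orientation: [[0.743, -0.197, -0.64], [0.619, -0.163, 0.768], [-0.256, -0.967, 0.001]]
contact_force: [0.0, -0.5, -1.2]
gripper_width: 0.049
[-0.0084, 0.0163, -0.0, -0.0007, 0.0003, 0.0031] deg 0.2 q [ 0.483  0.595  1.12  -0.053  1.679 -1.782] tcp [0.5577 0.346  0.2095] F [ 0.  -0.5 -1.2] w 0.049 t 5.175
```

View pics/z4.png

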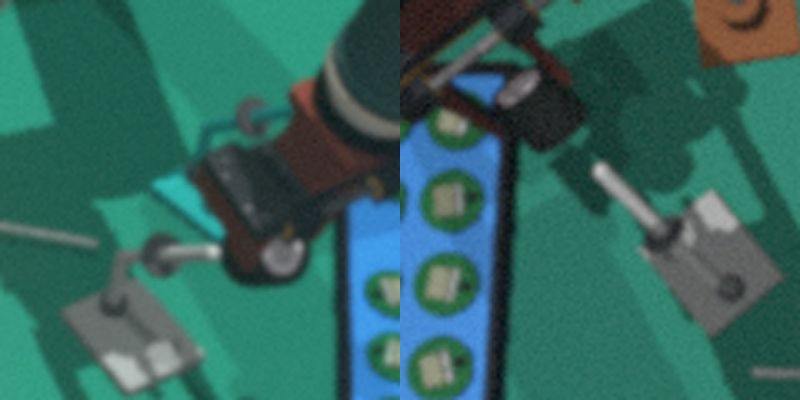

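The roller is clear of the peg (in the right crop, bare rod tip at (600,165), roller at (545,110)) and still held. I'll fit a quick kinematic model to check the reach and choose a yaw for placing.

```bash
cat > kin.py <<'E'
from h import *
from scipy.optimize import least_squares
data=[([1.0309,.3588,1.5105,0,1.2725,-.1151],[.2472,.5466,.201]),([.459,.454,1.288,-.059,1.655,-1.802],[.4951,.2952,.2419]),([.46,.556,1.423,-.059,1.422,-1.789],[.4933,.2952,.1219]),([.459,.555,1.415,-.06,1.426,-1.791],[.497,.2958,.1247]),([.465,.555,1.344,-.058,1.494,-1.789],[.5123,.3081,.1499]),([.483,.595,1.12,-.053,1.679,-1.782],[.5577,.346,.2095])]
lo=np.array([-2.97,-1.01,.21,-.96,.2,-2.98]);hi=np.array([2.97,2.36,2.38,4.11,2.71,2.98])
def fk(q,k):
    a1,d1,a2,a3,d4,L=k
    E=lambda a,x:Rot.from_euler(a,x).as_matrix()
    R=E('z',q[0]);p=R@[a1,0,d1];R=R@E('y',q[1]);p=p+R@[0,0,a2];R=R@E('y',q[2]);p=p+R@[a3,0,d4]
    R=R@E('z',q[3])@E('y',q[4])@E('z',q[5]);return p+R@[0,0,L],R,p
f=lambda k:np.r_[np.concatenate([fk(q,k)[0]-p for q,p in data]),.01*(k-[.1,.4,.4,0,.35,.3])]
s=least_squares(f,[.1,.4,.4,0,.35,.3]);k=s.x
Rf=fk(data[0][0],k)[1]  # approach = z here
# flange->tool constant
Rt=Rf.T@np.array([[.9111,0,.4121],[-.4121,0,.9111],[0,-1,0]])
def ik(T,R,q0):
    g=lambda q:np.r_[(fk(q,k)[0]-T)*10,(Rot.from_matrix(R.T@fk(q,k)[1]@Rt)).as_rotvec()]
    r=least_squares(g,np.clip(q0,lo+.01,hi-.01),bounds=(lo,hi));return r.x,np.abs(r.fun).max()
if __name__=="__main__":
    np.set_printoptions(precision=3,suppress=True);print(k,np.abs(s.fun[:18]).max(),Rt.round(2).tolist())
    for z in(.022,.1):
      for d in(0,20,40,60,80,90,-30,-60):
        R=toolR(np.radians(d),np.radians(30));T=POST+[0,0,z]+.011*R[:,1];print(z,d,*ik(T,R,data[-1][0]))
E
python3 kin.py
```

```text
[ 0.121  0.132  0.08   0.056  0.439 -0.157] 0.0729839630588594 [[-0.0, -0.0, -1.0], [-1.0, -0.0, 0.0], [-0.0, 1.0, -0.0]]
0.022 0 [ 0.032  1.224  0.8   -0.029  0.595 -1.52 ] 6.930456208920077e-11
0.022 20 [ 0.083  1.18   0.852  0.23   0.613 -1.992] 2.992051051364797e-13
0.022 40 [ 0.131  1.041  1.019  0.443  0.677 -2.428] 5.324962693009638e-11
0.022 60 [ 0.172  0.836  1.26   0.578  0.779 -2.81 ] 4.764339435810182e-10
0.022 80 [ 0.19   0.609  1.529  0.565  0.897 -2.98 ] 0.12920646284962056
0.022 90 [ 0.192  0.481  1.676  0.523  0.96  -2.98 ] 0.2669092462616062
0.022 -30 [-0.043  1.088  0.962 -0.389  0.655 -0.832] 1.196415725390497e-14
0.022 -60 [-0.104  0.786  1.319 -0.597  0.805 -0.257] 3.853358167803108e-12
0.1 0 [ 0.032  0.681  1.231 -0.025  0.707 -1.524] 7.19671043053719e-14
0.1 20 [ 0.083  0.642  1.274  0.199  0.727 -1.952] 3.869042863868799e-09
0.1 40 [ 0.131  0.51   1.421  0.385  0.796 -2.351] 3.3306690738754696e-15
0.1 60 [ 0.172  0.296  1.651  0.509  0.906 -2.707] 3.185828346767505e-13
0.1 80 [ 0.2   -0.005  1.961  0.557  1.054 -2.98 ] 0.03607112032602674
0.1 90 [ 0.212 -0.266  2.211  0.551  1.165 -2.98 ] 0.16914343713371527
0.1 -30 [-0.043  0.556  1.37  -0.338  0.772 -0.9  ] 5.721179086037864e-10
0.1 -60 [-0.104  0.24   1.711 -0.527  0.935 -0.365] 1.9766817336071584e-09
```

```bash
cat > k2.py <<'E'
from kin import *
np.set_printoptions(precision=3,suppress=True)
R=fk(data[-1][0],k)[1]@Rt;print(R.round(3), robot.observe()["orientation"].round(3))
for sg in(1,-1):
    g=lambda k:np.concatenate([fk(np.array(q)*[1,1,1,sg,1,1],k)[0]-p for q,p in data])
    J=lambda k:g(k)
    b=None
    # linear in k
    A=np.stack([g(e)-g(np.zeros(6)) for e in np.eye(6)],1); y=-g(np.zeros(6))
    x,_,rk,sv=np.linalg.lstsq(A,y,rcond=None);print(sg,x,rk,sv,(A@x-y).reshape(-1,3))
E
python3 k2.py
```

```text
[[ 0.742 -0.197 -0.64 ]
 [ 0.619 -0.162  0.768]
 [-0.255 -0.967  0.001]] [[ 0.742 -0.199 -0.64 ]
 [ 0.619 -0.165  0.768]
 [-0.259 -0.966  0.001]]
1 [ 0.121  0.131  0.077  0.055  0.439 -0.159] 6 [4.861 3.498 0.272 0.18  0.147 0.113] [[ 0.037 -0.073 -0.02 ]
 [ 0.056 -0.013 -0.017]
 [ 0.026 -0.028  0.004]
 [ 0.023 -0.028  0.004]
 [ 0.019 -0.031  0.007]
 [-0.003 -0.045  0.022]]
-1 [-0.038  0.311  0.784  0.13   0.43   0.586] 6 [4.861 3.498 0.272 0.18  0.147 0.113] [[ 0.067 -0.023  0.006]
 [-0.008 -0.016  0.005]
 [ 0.002 -0.012 -0.001]
 [ 0.002 -0.01  -0.001]
 [ 0.004 -0.011 -0.002]
 [ 0.015 -0.011 -0.007]]
```

```bash
cat > k3.py <<'E'
from kin import *
np.set_printoptions(precision=4,suppress=True)
s=robot.observe()
if s["time"]>5.3: data.append((s["qpos"],s["tool_pos"]))
def fk(q,k):
    a1,d1,a2,a3,d4,L,b=k
    E=lambda a,x:Rot.from_euler(a,x).as_matrix()
    R=E('z',q[0]);p=R@[a1,b,d1];R=R@E('y',q[1]);p=p+R@[0,0,a2];R=R@E('y',q[2]);p=p+R@[a3,0,d4]
    R=R@E('z',q[3])@E('y',q[4])@E('z',q[5]);return p+R@[0,0,L],R,p
g=lambda k:np.concatenate([fk(q,k)[0]-p for q,p in data])
A=np.stack([g(e)-g(np.zeros(7)) for e in np.eye(7)],1);y=-g(np.zeros(7))
w=.003;x=np.linalg.lstsq(np.vstack([A,w*np.eye(7)]),np.r_[y,w*np.array([.05,.35,.35,0,.35,.25,.06])],rcond=None)[0]
k=x
def ik(T,R,q0):
    h=lambda q:np.r_[(fk(q,k)[0]-T)*10,(Rot.from_matrix(R.T@fk(q,k)[1]@Rt)).as_rotvec()]
    r=least_squares(h,np.clip(q0,lo+.01,hi-.01),bounds=(lo,hi));return r.x,np.abs(r.fun).max()
if __name__=="__main__":
    print(x);print((A@x-y).reshape(-1,3))
    for z in(.022,.1):
      for d in(0,20,40,60,80,-30,-60):
        R=toolR(np.radians(d),np.radians(30));T=POST+[0,0,z]+.011*R[:,1];q,e=ik(T,R,data[-1][0]);print(z,d,q,round(e,4),"wrist",fk(q,k)[2])
E
python3 k3.py
```

```text
[0.0018 0.2666 0.6086 0.1118 0.4325 0.4015 0.0688]
[[ 0.0001 -0.0001 -0.0002]
 [-0.0001 -0.0001 -0.0001]
 [-0.0001 -0.0002 -0.0002]
 [ 0.0001  0.0001  0.    ]
 [ 0.0001  0.      0.0004]
 [-0.0001  0.0003  0.    ]]
0.022 0 [-0.2609  0.3151  2.3199  1.1803  0.2    -2.98  ] 0.0721 wrist [ 0.31   -0.0115  0.4128]
0.022 20 [-0.2957  0.3124  2.2658  0.8521  0.3122 -2.98  ] 0.1025 wrist [ 0.3312 -0.029   0.4204]
0.022 40 [-0.3178  0.3273  2.1484  0.5489  0.5265 -2.98  ] 0.1898 wrist [ 0.3793 -0.0523  0.4337]
0.022 60 [-0.2606  0.3542  2.0316  0.3228  0.6924 -2.98  ] 0.3007 wrist [ 0.4314 -0.0438  0.446 ]
0.022 80 [-0.1619  0.3802  1.9482  0.1299  0.7967 -2.98  ] 0.4261 wrist [ 0.47   -0.007   0.4533]
0.022 -30 [ 0.111   0.3459  2.2294 -0.96    0.333  -0.0517] 0.0683 wrist [0.336  0.1067 0.4142]
0.022 -60 [ 0.2913  0.4406  2.0801 -0.8702  0.69    0.4743] 0.0 wrist [0.3844 0.1871 0.4002]
0.1 0 [-0.1789  0.1079  2.2872  0.373   0.2461 -2.0889] 0.0 wrist [0.2867 0.0181 0.4782]
0.1 20 [-0.3902  0.1288  2.2582  0.8024  0.486  -2.98  ] 0.001 wrist [ 0.2988 -0.0485  0.4784]
0.1 40 [-0.3827  0.1673  2.1107  0.5354  0.7135 -2.98  ] 0.1188 wrist [ 0.359  -0.0703  0.5007]
0.1 60 [-0.3043  0.2157  1.975   0.3328  0.8836 -2.98  ] 0.2507 wrist [ 0.4205 -0.0599  0.5188]
0.1 80 [-0.1938  0.2585  1.8748  0.1568  0.9985 -2.98  ] 0.3875 wrist [ 0.4682 -0.0217  0.5297]
0.1 -30 [ 0.1464  0.1708  2.1997 -0.7665  0.4643 -0.2586] 0.0 wrist [0.3129 0.1157 0.4782]
0.1 -60 [ 0.2913  0.2878  2.0137 -0.7081  0.8452  0.2502] 0.0 wrist [0.3844 0.1871 0.4782]
```

Run:
```python
from k3 import *
for d in(-45,-60,-75,-90,-105,-120):
  q=data[-1][0]
  for z in(.2,.1,.06,.022):
    R=toolR(np.radians(d),np.radians(30));T=POST+[0,0,z]+.011*R[:,1];q,e=ik(T,R,q);print(z,d,q,round(e,4),"marg",np.minimum(q-lo,hi-q).min().round(2))
```

```text
0.2 -45 [ 0.2428  0.0576  1.9843 -0.5794  0.8983 -0.221 ] 0.0 marg 0.38
0.1 -45 [ 0.2428  0.227   2.1137 -0.7694  0.6631  0.0439] 0.0 marg 0.19
0.06 -45 [ 0.2428  0.312   2.1549 -0.9005  0.5782  0.2047] 0.0 marg 0.06
0.022 -45 [ 0.2281  0.3937  2.1627 -0.96    0.5248  0.2801] 0.0291 marg 0.0
0.2 -60 [ 0.2913  0.1346  1.894  -0.5904  1.0635  0.0483] 0.0 marg 0.37
0.1 -60 [ 0.2913  0.2878  2.0137 -0.7081  0.8452  0.2502] 0.0 marg 0.25
0.06 -60 [ 0.2913  0.3629  2.051  -0.7817  0.7625  0.356 ] 0.0 marg 0.18
0.022 -60 [ 0.2913  0.4406  2.0801 -0.8702  0.69    0.4743] 0.0 marg 0.09
0.2 -75 [ 0.3022  0.2095  1.7962 -0.5616  1.217   0.2614] 0.0 marg 0.4
0.1 -75 [ 0.3022  0.3484  1.9081 -0.6314  1.0091  0.4181] 0.0 marg 0.33
0.06 -75 [ 0.3022  0.4153  1.9425 -0.6736  0.9287  0.4927] 0.0 marg 0.29
0.022 -75 [ 0.3022  0.4841  1.969  -0.7231  0.8555  0.5715] 0.0 marg 0.24
0.2 -90 [ 0.2856  0.279   1.6975 -0.5131  1.357   0.4459] 0.0 marg 0.45
0.1 -90 [ 0.2856  0.4057  1.8036 -0.5517  1.1561  0.57  ] 0.0 marg 0.41
0.06 -90 [ 0.2856  0.4662  1.8358 -0.5758  1.0778  0.625 ] 0.0 marg 0.38
0.022 -90 [ 0.2856  0.5281  1.8605 -0.604   1.0057  0.6809] 0.0 marg 0.36
0.2 -105 [ 0.2492  0.3409  1.6035 -0.453   1.4825  0.6176] 0.0 marg 0.51
0.1 -105 [ 0.2492  0.4578  1.7055 -0.4715  1.2863  0.7168] 0.0 marg 0.49
0.06 -105 [ 0.2492  0.5133  1.7361 -0.4848  1.2099  0.7586] 0.0 marg 0.48
0.022 -105 [ 0.2492  0.57    1.7596 -0.5007  1.1392  0.7997] 0.0 marg 0.46
0.2 -120 [ 0.1989  0.3937  1.5191 -0.3844  1.592   0.7858] 0.0 marg 0.58
0.1 -120 [ 0.1989  0.503   1.6184 -0.3904  1.3987  0.8647] 0.0 marg 0.57
0.06 -120 [ 0.1989  0.5547  1.6481 -0.397   1.3236  0.8966] 0.0 marg 0.56
0.022 -120 [ 0.1989  0.6075  1.6707 -0.4056  1.2541  0.9273] 0.0 marg 0.55
```

Run:
```python
from k3 import *
s=robot.observe();G0=s["tool_pos"]-.011*s["orientation"][:,1];print(G0)
G1=POST+[0,0,.20]
q=s["qpos"]
for i in range(1,17):
    u=i/16; R=toolR(AZ+u*(np.radians(-90)-AZ),np.radians(-15+45*u)); G=G0+u*(G1-G0); G[2]=max(G[2],G0[2]+min(.05,i*.02)-max(0,u-.8)*.15)
    r=rel(G,R,False); q,e=ik(G+.011*R[:,1],R,q); print(np.round(r,3).tolist(),G.round(3),q.round(2),round(e,4))
```

```text
[0.5586 0.3469 0.219 ]
[-0.021, -0.015, -0.012, 0.032, 0.138, -0.049] [0.554 0.326 0.239] [ 0.44  0.53  1.18 -0.02  1.64 -1.68] 0.0
[-0.042, -0.03, -0.025, 0.059, 0.277, -0.097] [0.549 0.306 0.259] [ 0.4   0.46  1.24 -0.    1.61 -1.58] 0.0
[-0.06, -0.035, -0.038, 0.078, 0.418, -0.145] [0.544 0.285 0.269] [ 0.36  0.4   1.3   0.01  1.55 -1.48] 0.0
[-0.076, -0.031, -0.05, 0.091, 0.56, -0.191] [0.539 0.265 0.269] [ 0.33  0.35  1.38  0.01  1.48 -1.37] 0.0
[-0.092, -0.027, -0.063, 0.097, 0.703, -0.235] [0.535 0.244 0.269] [ 0.31  0.3   1.45  0.01  1.41 -1.25] 0.0
[-0.107, -0.023, -0.077, 0.096, 0.847, -0.277] [0.53  0.224 0.269] [ 0.29  0.26  1.51 -0.01  1.34 -1.12] 0.0
[-0.123, -0.018, -0.09, 0.088, 0.992, -0.315] [0.525 0.203 0.269] [ 0.28  0.22  1.57 -0.05  1.29 -0.99] 0.0
[-0.14, -0.014, -0.103, 0.073, 1.137, -0.35] [0.52  0.182 0.269] [ 0.27  0.19  1.61 -0.09  1.24 -0.83] 0.0
[-0.156, -0.01, -0.116, 0.051, 1.283, -0.381] [0.515 0.162 0.269] [ 0.27  0.17  1.65 -0.14  1.21 -0.67] 0.0
[-0.172, -0.006, -0.13, 0.022, 1.428, -0.406] [0.511 0.141 0.269] [ 0.28  0.15  1.68 -0.21  1.19 -0.5 ] 0.0
[-0.189, -0.001, -0.143, -0.014, 1.573, -0.426] [0.506 0.121 0.269] [ 0.29  0.14  1.7  -0.27  1.2  -0.33] 0.0
[-0.206, 0.003, -0.156, -0.057, 1.718, -0.44] [0.501 0.1   0.269] [ 0.3   0.15  1.71 -0.34  1.21 -0.16] 0.0
[-0.222, 0.009, -0.169, -0.108, 1.861, -0.446] [0.496 0.08  0.267] [ 0.31  0.16  1.71 -0.4   1.24  0.01] 0.0
[-0.237, 0.022, -0.182, -0.165, 2.003, -0.444] [0.492 0.059 0.258] [ 0.31  0.2   1.72 -0.45  1.27  0.17] 0.0
[-0.252, 0.036, -0.195, -0.23, 2.143, -0.434] [0.487 0.039 0.248] [ 0.3   0.23  1.71 -0.49  1.31  0.31] 0.0
[-0.267, 0.048, -0.208, -0.301, 2.28, -0.413] [0.482 0.018 0.24 ] [ 0.29  0.28  1.7  -0.51  1.36  0.45] 0.0
```

```bash
python3 -m creep '[[-0.008,-0.029,0,0,0,0],[-0.025,-0.04,-0.012,0.032,0.138,-0.049],[-0.043,-0.04,-0.025,0.059,0.277,-0.097],[-0.06,-0.035,-0.038,0.078,0.418,-0.145],[-0.076,-0.031,-0.05,0.091,0.56,-0.191],[-0.092,-0.027,-0.063,0.097,0.703,-0.235],[-0.107,-0.023,-0.077,0.096,0.847,-0.277],[-0.123,-0.018,-0.09,0.088,0.992,-0.315],[-0.14,-0.014,-0.103,0.073,1.137,-0.35],[-0.156,-0.01,-0.116,0.051,1.283,-0.381],[-0.156,-0.01,-0.116,0.051,1.283,-0.381]]'
python3 - <<'E'
from k3 import *
s=robot.observe();G0=s["tool_pos"]-.011*s["orientation"][:,1];print(G0,s["gripper_width"],s["qpos"])
G1=POST+[0,0,.15];q=s["qpos"];y=s["orientation"][:,1];az=AZ+9/16*(np.radians(-90)-AZ);ti=np.radians(-15+45*9/16);print(rel(G0,toolR(az,ti),False))
for i in range(1,9):
    u=i/8; R=toolR(az+u*(np.radians(-90)-az),ti+u*(np.radians(30)-ti)); G=G0+u*(G1-G0)
    r=rel(G,R,False); q,e=ik(G+.011*R[:,1],R,q); print(np.round(r,3).tolist(),G.round(3),q.round(2),round(e,4))
E
```

```text
time: 6.65
tool_pos: [0.5149, 0.1606, 0.2577]
orientation: [[0.824, 0.148, 0.547], [-0.538, -0.099, 0.837], [0.178, -0.984, -0.002]]
contact_force: [-0.3, -0.2, -1.2]
gripper_width: 0.0494
[0.5133 0.1617 0.2686] 0.049443628775453066 [ 0.2756  0.1639  1.6548 -0.1451  1.2093 -0.6726]
[ 0.     -0.      0.      0.0014  0.0009 -0.001 ]
[0.005, 0.011, -0.017, -0.023, 0.122, -0.044] [0.509 0.144 0.259] [ 0.28  0.16  1.7  -0.2   1.17 -0.52] 0.0
[0.01, 0.022, -0.035, -0.053, 0.243, -0.086] [0.505 0.126 0.249] [ 0.29  0.16  1.73 -0.26  1.15 -0.36] 0.0
[0.015, 0.032, -0.053, -0.089, 0.362, -0.128] [0.502 0.108 0.239] [ 0.3   0.17  1.75 -0.32  1.14 -0.2 ] 0.0
[0.02, 0.043, -0.07, -0.129, 0.48, -0.169] [0.498 0.09  0.229] [ 0.3   0.19  1.77 -0.38  1.14 -0.04] 0.0
[0.025, 0.054, -0.088, -0.174, 0.596, -0.208] [0.494 0.072 0.219] [ 0.31  0.22  1.78 -0.43  1.16  0.12] 0.0
[0.03, 0.065, -0.106, -0.225, 0.711, -0.246] [0.49  0.054 0.21 ] [ 0.31  0.26  1.78 -0.47  1.18  0.26] 0.0
[0.034, 0.075, -0.124, -0.281, 0.825, -0.282] [0.486 0.036 0.2  ] [ 0.3   0.29  1.77 -0.51  1.22  0.39] 0.0
[0.039, 0.086, -0.142, -0.342, 0.936, -0.315] [0.482 0.018 0.19 ] [ 0.29  0.34  1.75 -0.53  1.26  0.51] 0.0
```

```bash
python3 -m creep '[[0.005,0.011,-0.017,-0.023,0.122,-0.044],[0.01,0.022,-0.035,-0.053,0.243,-0.086],[0.015,0.032,-0.053,-0.089,0.362,-0.128],[0.02,0.043,-0.07,-0.129,0.48,-0.169],[0.025,0.054,-0.088,-0.174,0.596,-0.208],[0.03,0.065,-0.106,-0.225,0.711,-0.246],[0.034,0.075,-0.124,-0.281,0.825,-0.282],[0.039,0.086,-0.142,-0.342,0.936,-0.315],[0.039,0.086,-0.142,-0.342,0.936,-0.315],[0.039,0.086,-0.142,-0.342,0.936,-0.315]]'
python3 - <<'E'
from h import *
R=toolR(-np.pi/2,np.radians(30)); rel(POST+[0,0,.15],R)
a,_=grab("scene","s5");b,_=grab("top","t5")
u=proj("scene",POST+[0,0,.15])[0].astype(int);v=proj("top",POST+[0,0,.15])[0].astype(int);print(u,v)
r=lambda i:cv2.resize(i,(400,400),interpolation=cv2.INTER_CUBIC)
cv2.imwrite("pics/z5.png",np.hstack([r(a[u[1]-50:u[1]+70,u[0]-60:u[0]+60]),r(b[v[1]-60:v[1]+60,v[0]-60:v[0]+60])])[:,:,::-1])
E
```

```text
time: 7.9
tool_pos: [0.4824, 0.013, 0.1802]
orientation: [[0.003, 0.0, 1.0], [-0.867, -0.499, 0.003], [0.499, -0.867, -0.001]]
contact_force: [-0.2, 0.1, -1.5]
gripper_width: 0.0491
[0.0005, 0.0, -0.0004, -0.0003, 0.0033, -0.0014] deg 0.2 q [ 0.287  0.339  1.754 -0.527  1.256  0.503] tcp [0.4824 0.013  0.1802] F [-0.2  0.1 -1.5] w 0.0491 t 7.9
[278 181] [270 214]
```

View pics/z5.png

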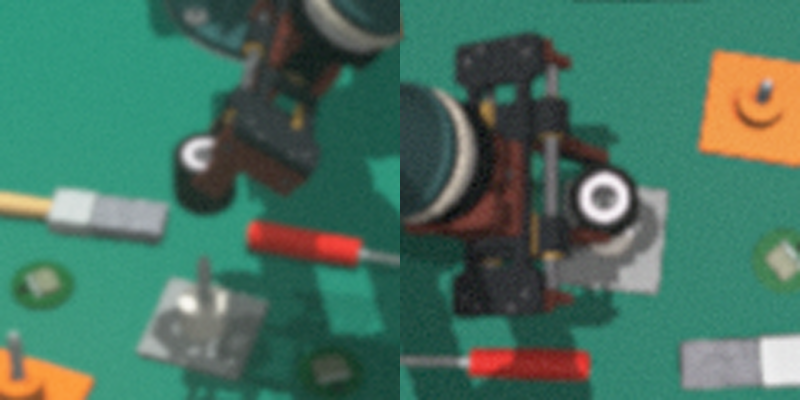

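```bash
cat > roll.py <<'E'
from h import *
from scipy.optimize import least_squares
import sys
from fit import cyl
np.set_printoptions(precision=4,suppress=True)
def hubfit(c,p,d,E,zt):
    # white hub centroid/ellipse in picture, ray to plane z=zt
    X=cloud(c,d); near=np.hypot(X[...,0]-E[0],X[...,1]-E[1])<.035
    return X,near
def fit(tags,E,h=.035):
    out={}
    Ps=[]
    for c,tag in tags:
        z=np.load(tag+".npz");p=z["p"].astype(int);X=cloud(c,z["d"])
        with np.errstate(invalid="ignore"):
            m=(np.hypot(X[...,0]-E[0],X[...,1]-E[1])<.033)&(abs(X[...,2]-E[2])<h)&((p.max(-1)-p.min(-1))<30)&(p[...,0]-p[...,1]<8)
        out[c]=X[m];Ps.append(X[m])
    for n,P in list(out.items())+[("both",np.vstack(Ps))]:
        def res(q):
            ax=np.array([q[3],q[4],1]);ax/=np.linalg.norm(ax);return cyl(P,q[:3],ax,.025,.022)
        r=least_squares(res,np.r_[E,0,0],loss="soft_l1",f_scale=.0015,x_scale=[.01,.01,.01,.1,.1])
        print(n,len(P),r.x,"med",np.median(abs(r.fun)))
E
python3 - <<'E'
from roll import *
s=robot.observe();fit([("scene","s5"),("top","t5")],s["tool_pos"]-.011*s["orientation"][:,1])
# hub white blob in both pictures
for c,tag in(("scene","s5"),("top","t5")):
    p=np.load(tag+".npz")["p"].astype(int);E=POST+[0,0,.172];u=proj(c,E)[0];m=p.min(-1)>140
    m&=np.hypot(*(np.indices(m.shape)[::-1]-u[:,None,None]))<11
    v,x=np.nonzero(m);print(c,"hub px",x.mean(),v.mean(),len(x),"expected",u)
E
```

```text
scene 218 [ 0.4828  0.0182  0.1861  0.0061 -0.0713] med 0.0012719827004031275
top 303 [ 0.4838  0.0177  0.1875 -0.0046  0.0035] med 0.0010403710739591981
both 521 [ 0.4831  0.0186  0.187   0.011  -0.0144] med 0.001222637565996925
scene hub px 276.3888888888889 176.40740740740742 54 expected [278.5688 175.0114]
top hub px 270.85915492957747 213.0 142 expected [270.5786 212.9505]
```

The roller measures at (0.483, 0.018, 0.187), upright to within about 1°, and the post is at (0.482, 0.018). In the crops it hangs directly above the white post: hub at right (604,197), post at left (205,290). I'll lower it in stages and watch the force.

```bash
python3 -m creep '[[-0.01,0.017,-0.001,0,0.003,0],[-0.02,0.035,-0.001,0,0.003,0],[-0.03,0.052,-0.001,0,0.003,0],[-0.037,0.065,-0.001,0,0.003,0],[-0.042,0.073,-0.001,0,0.003,0],[-0.042,0.073,-0.001,0,0.003,0]]'
python3 - <<'E'
from h import *
R=toolR(-np.pi/2,np.radians(30)); rel(POST+[-.001,0,.022+.003],R)
a,_=grab("scene","s6");b,_=grab("top","t6")
from roll import fit
s=robot.observe();fit([("scene","s6"),("top","t6")],s["tool_pos"]-.011*s["orientation"][:,1]-[0,0,.003])
u=proj("scene",POST+[0,0,.06])[0].astype(int);v=proj("top",POST+[0,0,.06])[0].astype(int)
r=lambda i:cv2.resize(i,(400,400),interpolation=cv2.INTER_CUBIC)
cv2.imwrite("pics/z6.png",np.hstack([r(a[u[1]-40:u[1]+40,u[0]-40:u[0]+40]),r(b[v[1]-40:v[1]+40,v[0]-40:v[0]+40])])[:,:,::-1])
E
```

```text
time: 8.75
tool_pos: [0.4812, 0.0128, 0.0963]
orientation: [[-0.001, 0.001, 1.0], [-0.867, -0.499, -0.0], [0.499, -0.867, 0.001]]
contact_force: [-0.7, -0.4, -1.1]
gripper_width: 0.0487
[-0.0201, 0.0355, -0.0002, -0.0006, -0.0005, -0.001] deg 0.1 q [ 0.287  0.456  1.833 -0.571  1.088  0.619] tcp [0.4812 0.0128 0.0963] F [-0.7 -0.4 -1.1] w 0.0487 t 8.75
scene 219 [ 0.4814  0.0182  0.1024 -0.0398 -0.0596] med 0.0013557462502859843
top 270 [ 0.4825  0.0183  0.1037 -0.0085 -0.0197] med 0.0012583750218196701
both 489 [ 0.4817  0.0187  0.1033 -0.0133 -0.0306] med 0.0013372027100067782
```

View pics/z6.png

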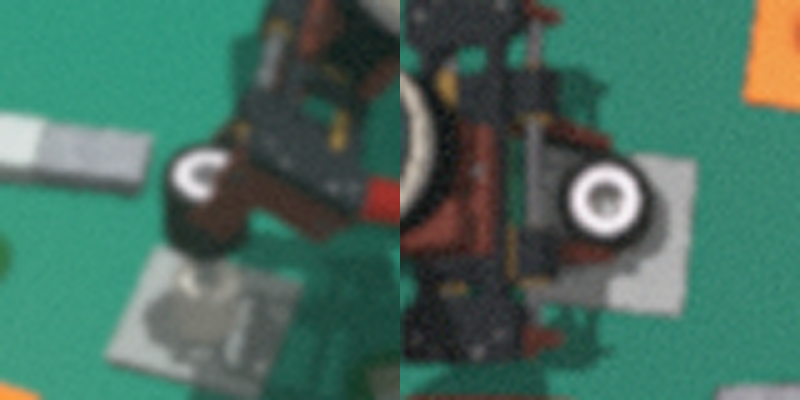

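The roller is on the post axis and over its tip without any force: left crop, post at (205,275) under the roller at (205,200). I'll lower it most of the remaining ~41 mm.

```bash
python3 -m creep '[[-0.004,0.007,0,0,0,0],[-0.008,0.014,0,0,0,0],[-0.012,0.021,0,0,0,0],[-0.016,0.027,0,0,0,0],[-0.0185,0.032,0,0,0,0],[-0.0185,0.032,0,0,0,0],[-0.0185,0.032,0,0,0,0]]'
python3 - <<'E'
from h import *
R=toolR(-np.pi/2,np.radians(30)); rel(POST+[-.001,0,.022+.003],R)
a,_=grab("scene","s7");b,_=grab("top","t7")
from roll import fit
s=robot.observe();fit([("scene","s7"),("top","t7")],s["tool_pos"]-.011*s["orientation"][:,1]-[0,0,.003],.022)
E
```

```text
time: 9.72
tool_pos: [0.4819, 0.013, 0.06]
orientation: [[-0.001, 0.002, 1.0], [-0.867, -0.499, -0.0], [0.499, -0.867, 0.002]]
contact_force: [-0.1, -0.0, -0.8]
gripper_width: 0.0491
[-0.0019, 0.0042, -0.0009, -0.0019, -0.0013, -0.0012] deg 0.1 q [ 0.287  0.514  1.857 -0.598  1.018  0.672] tcp [0.4819 0.013  0.06  ] F [-0.1 -0.  -0.8] w 0.0491 t 9.725
scene 180 [ 0.4827  0.0184  0.0651 -0.0047  0.0015] med 0.000913496816721265
top 136 [0.4837 0.0174 0.0652 0.0107 0.0073] med 0.0007510722515216631
both 316 [0.4827 0.0184 0.0652 0.0118 0.0081] med 0.0009608760935753118
```

```bash
python3 -m creep '[[-0.001,0.0017,0,0,0,0],[-0.0015,0.0026,0,0,0,0],[-0.0015,0.0026,0,0,0,0],[-0.0015,0.0026,0,0,0,0]]'
python3 - <<'E'
from h import *
R=toolR(-np.pi/2,np.radians(30)); rel(POST+[-.001,0,.022+.003],R)
E
```

```text
time: 10.32
tool_pos: [0.482, 0.013, 0.0572]
orientation: [[-0.002, 0.002, 1.0], [-0.867, -0.499, -0.0], [0.499, -0.867, 0.003]]
contact_force: [0.2, -0.3, -0.9]
gripper_width: 0.0493
[-0.0004, 0.0017, -0.001, -0.0022, -0.0015, -0.0013] deg 0.2 q [ 0.287  0.519  1.859 -0.6    1.013  0.677] tcp [0.482  0.013  0.0572] F [ 0.2 -0.3 -0.9] w 0.0493 t 10.325
```

No contact yet, so I'll continue in 1 mm steps.

```bash
python3 -m creep '[[-0.0005,0.0009,0,0,0,0],[-0.0005,0.0009,0,0,0,0],[-0.0005,0.0009,0,0,0,0]]'
python3 -m creep '[[-0.0005,0.0009,0,0,0,0],[-0.0005,0.0009,0,0,0,0],[-0.0005,0.0009,0,0,0,0]]'
```

```text
time: 10.7
tool_pos: [0.482, 0.013, 0.0561]
orientation: [[-0.001, 0.002, 1.0], [-0.867, -0.499, -0.0], [0.499, -0.867, 0.003]]
contact_force: [-0.6, 0.1, -0.8]
gripper_width: 0.0488
time: 11.08
tool_pos: [0.4821, 0.013, 0.0554]
orientation: [[-0.002, 0.002, 1.0], [-0.867, -0.499, -0.0], [0.499, -0.867, 0.003]]
contact_force: [-0.6, 1.8, 3.8]
gripper_width: 0.0491
```

```bash
python3 -m creep '[[-0.0005,0.0009,0,0,0,0],[-0.0005,0.0009,0,0,0,0],[-0.0005,0.0009,0,0,0,0]]'
python3 - <<'E'
from roll import *
a,_=grab("scene","s8");b,_=grab("top","t8")
s=robot.observe();fit([("scene","s8"),("top","t8")],s["tool_pos"]-.011*s["orientation"][:,1]-[0,0,.003],.022)
u=proj("scene",POST+[0,0,.03])[0].astype(int);v=proj("top",POST+[0,0,.03])[0].astype(int)
r=lambda i:cv2.resize(i,(400,400),interpolation=cv2.INTER_CUBIC)
cv2.imwrite("pics/z8.png",np.hstack([r(a[u[1]-40:u[1]+40,u[0]-40:u[0]+40]),r(b[v[1]-40:v[1]+40,v[0]-40:v[0]+40])])[:,:,::-1])
E
```

```text
time: 11.45
tool_pos: [0.4822, 0.013, 0.0553]
orientation: [[-0.002, 0.003, 1.0], [-0.866, -0.5, -0.0], [0.5, -0.866, 0.003]]
contact_force: [-1.8, 5.3, 11.9]
gripper_width: 0.0491
scene 188 [0.4826 0.0186 0.0596 0.01   0.0044] med 0.0008775874284272546
top 129 [0.483  0.0177 0.0604 0.0065 0.0069] med 0.0009292988654872325
both 317 [ 0.4826  0.0184  0.0601  0.0033 -0.0024] med 0.0010001507231999877
```

View pics/z8.png

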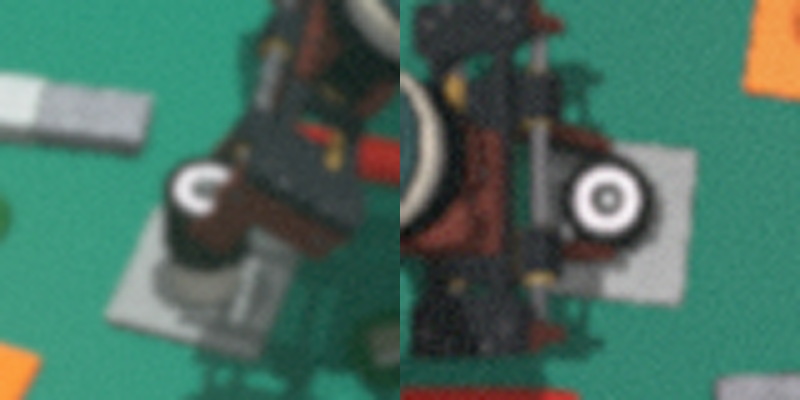

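The roller is seated: a 12 N upward reaction, fitted centre about 20 mm above the seat, upright, and flush on the pedestal at crop (205,265). Now I'll release and back out.

```bash
python3 -m creep '[[0,0,0,0,0,0],[0,0,0,0,0,0],[0,0,0,0,0,0],[0,0,0,0,0,0],[0,0,0,0,0,0],[0,0,0,0,0,0]]' 0.9
python3 -m creep '[[0,-0.01,0,0,0,0],[0,-0.025,0,0,0,0],[0,-0.05,0,0,0,0],[0,-0.08,0,0,0,0],[0,-0.12,0,0,0,0],[0,-0.16,0,0,0,0],[0,-0.16,0,0,0,0],[0,-0.16,0,0,0,0]]'
python3 - <<'E'
from roll import *
a,_=grab("scene","s9");b,_=grab("top","t9")
fit([("scene","s9"),("top","t9")],POST+[0,0,.022],.022)
cv2.imwrite("pics/z9.png",np.vstack([a[150:330],b[100:290]])[:,:,::-1])
E
```

```text
time: 12.3
tool_pos: [0.4821, 0.013, 0.0552]
orientation: [[-0.002, 0.003, 1.0], [-0.866, -0.5, -0.0], [0.5, -0.866, 0.003]]
contact_force: [-0.0, 0.1, -1.0]
gripper_width: 0.0795
time: 13.3
tool_pos: [0.4812, 0.093, 0.1938]
orientation: [[-0.001, 0.003, 1.0], [-0.866, -0.5, 0.0], [0.5, -0.866, 0.003]]
contact_force: [-0.1, -0.4, -0.8]
gripper_width: 0.0794
scene 266 [ 0.4826  0.0187  0.0602 -0.011   0.0129] med 0.0009322406399174619
top 132 [ 0.4833  0.0174  0.0608  0.0139 -0.0043] med 0.0006194259464423861
both 398 [ 0.4826  0.0185  0.0605 -0.0034  0.0043] med 0.0009312578741646968
```

View pics/z9.png

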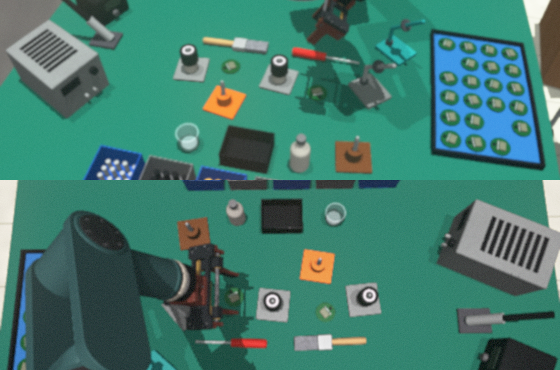

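Both rollers stand alike on their posts (placed at scene (279,65) / top (273,302) in this crop). Everything else looks undisturbed and the gripper is clear, so I'm handing in.

Run:
```python
from h import *
s=robot.observe();print(s["time"],s["contact_force"],s["gripper_width"]);print(robot.hand_in())
```

```text
13.4 [ 0.31777355 -0.29805285 -0.69105848] 0.07914254910708304
the job is handed in; nothing more can be done
None
```

I gripped the roller on the slanted peg and lifted it about 4 mm to free the bore. I then slid it off the open upper end, turned it upright and lowered it over the white post. I let go only once it sat on the pedestal with about 12 N of upward reaction, then backed the gripper out and handed in at 13.4 s. No verdict was reported.

**Last checks (after release):**
- **Position:** the roller's fitted centre is (0.4826, 0.0185, 0.0605) m, within 1 mm of the post axis.
- **Height:** it is about 20.5 mm above the seat. That is within the 18–25 mm limit but 1.5 mm below the nominal 22 mm, and the calibration is good to about 2 mm.
- **Tilt:** under 0.02 rad.
- **Contact:** the gripper is clear, with only about 1 N of sensor residue.
- **Surroundings:** I compared the parked roller and the other loose things with the first pictures by eye only. All looked undisturbed. I did not measure their positions again.

No check failed. The two cameras disagreed by about 1 mm on the roller's position. With the roller still held above the post, they differed by up to about 0.07 rad on its tilt.

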